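Nest the channel stands of drying flies

TASK

Stow the three U-channel fly stands compactly in the corner of the low wooden fence, sliding them on the mat rather than lifting them, because the flies on top are still drying. First slide the stand that waits along the long fence back against that fence and sideways until it touches the one in the corner, both mouths still facing away from the long fence; then turn the stand left out in front so that its mouth faces those two and slide it all the way home, square, with one leg inside each of their mouths and their two touching legs inside its own. Leave the other things on the mat where they are and keep all the stands upright.

Things in the scene. Friction and masses are not known exactly. Their poses are not given: they have to be found in the camera images.
- fence: L-shaped wood fence fixed on the mat (mat top 2 mm above table), rails 14 wide, 16 mm high. Origin: inner corner of the rails, at mat level. x points away from the robot: long rail runs 270 mm along -y, inner face at x = 0; short rail runs 80 mm along -x, inner face at y = 0. The stands belong in x < 0, y < 0. Its place and yaw vary.
- stand_corner: First stand: aluminium U-channel on its cut end, seen from above a square U 56 mm wide (y), 46 deep (x), back and legs 10 thick, 45 tall, 0.15 kg, tiny look-only flies on top. Origin: centre of the 56 x 46 outline, underside; x points from back (outer face -23) to mouth (leg tips +23). Loose in the corner, 1 to 3 mm off the rails, x along fence -x; its place there: (-23, -28) mm.
- stand_beside: Second stand, same shape, origin and axes as stand_corner, loose: along the long rail, mouth facing the robot (x roughly along fence -x), its back 8 to 22 mm short of the rail, askew by up to 0.12 rad, 30 to 75 mm from the first stand. Its proper place in the fence frame: origin (-23, -84) mm.
- stand_front: Third stand, same shape, origin and axes as stand_corner, loose, alone in front, mouth up to 1.4 rad off the fence's +x. Its 10 mm back can be pinched from above or pushed. Home in the fence frame: origin (-33, -56) mm, x along +x, its leg tips on the others' backs and theirs on its back; centred on their joint it clears them by 8 mm a side.
- stand_front_mouth (a point): the middle of the mouth of stand_front, between the leg tips, at the height of its top edge (23 mm along its x, 45 mm up)
- wire_spool: bystander: copper wire spool, 40 mm across, 30 mm tall, standing outside the short rail; origin under its centre
- thread_spool: bystander: thread spool, 34 mm across, 34 mm tall, beyond the free end of the long rail; origin under its centre
- hook_box: bystander: clear flat box 50 x 72 x 18 mm behind the long rail; origin under its centre
- cement_bottle: bystander: small amber bottle, 38 mm across, 75 mm tall, behind the long rail; origin under its centre
- bead_dish: bystander: shallow aluminium dish, 68 mm across, 22 mm tall, left of the fence; origin under its centre
- bodkin: bystander: thin metal needle tool, 135 mm long, lying on the right; origin near its middle, underside
- puck_box: bystander: round white box, 64 mm across, 24 mm tall, left of the fence; origin under its centre
Mind the look-alikes: they are no part of the job. Leave any red look-alike of the stand_beside alone.

How it is judged:
By the outcome, as a careful person would: the job done as asked, in the order asked, and still so for the second after the job is handed in, with the robot touching nothing.
It also fails if it takes over 72 s, if anything falls off the work surface, if the arm or the gripper's body presses on something with over 40 N, if the wrist force passes 120 N, or if a joint passes its speed limit or range.

ROBOT

A 6-joint arm with a two-finger parallel gripper is mounted at the origin on the work surface. World frame = base frame: x ahead of the robot, y to its left, z up, the work surface at z = 0. Lengths are in mm, angles in degrees, forces in N, time in s.
With the tool pointing down it reaches from about 350 to 850 mm from the base axis. Payload 8.1 kg.
Tool frame: the origin (TCP) lies at the very end of the fingers, on their centre line; the grasp point (between the pads) lies r.tcp_to_grasp behind it (r.tcp_to_grasp is the distance from the TCP to the grasp point, in mm); z points along the fingers, y is the line along which they close (so a half turn about z gives the same grasp; the last joint's range is limited). The gripper opens to 85 mm and grips with 20 to 120 N. Pads are 22 mm wide; open, the fingers measure 114 mm over their backs; the gripper's body (76 mm by 85 mm) begins 54 mm behind the grasp point. The pads swing forward as they close: fully open they stand 13 mm farther back than shut.
Start: joints at [-71.815, 7.471, 85.268, -0, 87.261, -4.893], TCP at [235.217, -551.977, 231.292] pointing down, gripper open.
Joint ranges: [-169.43, 169.43], [-51.17, 129.36], [1.28, 143.12], [-76.62, 256.62], [0, 156.53], [-152.29, 152.29]. Speed limits (degrees/s): [136.94, 136.94, 159.86, 180, 180, 180].

INTERFACE

Orientations are given as [roll, pitch, yaw] about the fixed x, y, z axes, in that order (R = Rz(yaw) Ry(pitch) Rx(roll)).
In Python, from bench import r gives the robot as it stands.
- The arm moves only by the shell command python3 -m handwheel 'ROWS' [OPENING] [FORCE]. ROWS is JSON, a list of rows, each a list of 4 numbers: the shift along the tool's x, y, z in m, then the turn about the tool's z in degrees. A call has 1 to 10 rows; each row shifts and turns the commanded pose from where the row before left it, along the tool's axes as they then stand; what a row does not reach is not made up. A row lasts 1/10 s, in which the tool goes at most 50 mm and 8.59 degrees, less where a joint would pass 70% of its speed; a pose out of reach is approached as far as the arm can. A call is refused whole if a number of a shift passes 0.05 or a number of a turn 8.59, either way. A call with a gripper value outside its range is refused whole. OPENING is the finger opening in m, from 0 to 0.0854, set as the call begins (- or left out, the last holds). The fingers move at their own pace and stop on an object; FORCE is the grip in N (left out, the last holds). Time passes only in rows, so rows that do not move let the fingers close. It gives the time, the measured TCP pose, the force, the opening and the grip force at its end, in the units of the state.
- r.sense(): the state, without advancing time (a new reading comes with each control period).
- r.snapshot(name): name is "scene" or "side" or "wrist"; returns the picture (420x560x3 uint8, red, green, blue); there is no depth.
- r.camera_params(name): a dict with "fx", "fy", "cx", "cy" (pixels), "R" (3x3) and "t" (3): a world point X has camera coordinates R X + t; the wrist camera has in their place "mount" (4x4, takes a point from camera to tool coordinates, whose origin is the TCP and whose axes are the flange's). Camera axes: x right, y down, z forward; pixel columns grow to the right and rows downward; lengths in mm; the calibration is good to about 2 mm. The wrist camera is an equidistant fisheye: a pixel r from the principal point sees the ray r / f radians off the axis. A picture is of the moment at which its call begins: read the wrist's pose just before it. camera_params takes no time and is no camera call.
- r.hand_in(): hands the job in; it is judged then, once.
The state is a dict: "time": time; "joint_pos": joint angles; "qd": joint speeds; "joint_efforts": joint torques, N m; "tool_pos": TCP position; "tcp_rot": TCP orientation; "ft_force": force on the tool from outside, world axes, zero at the start; "wrist_torque": the same for the moment, N m; "finger_gap": finger opening in mm; "grip_force": force on a finger pad.
Only numpy, scipy, OpenCV 4.12 (cv2) and the standard library are available. Lean on these libraries where they do the work, as an engineer would, in place of code of your own. Each camera call takes 0.05 s, during which the arm holds its last target. There are 200 camera calls.

## Working session

There is one attempt and no reset: what is moved stays moved. The work goes in short steps, Python scripts to look and compute and a shell command to move; the robot and the scene stay as the last step left them, time stands still between calls to the robot, and variables do not carry over. Pictures are saved under pics/ and viewed, at most 10 in all, crops included, and the job is handed in when it is done.

```bash
mkdir -p pics; ls; python3 - <<'E'
from bench import r
import cv2,json
s=r.sense();print(s['time'],s['tool_pos'],s['tcp_rot'],s['finger_gap'],r.tcp_to_grasp)
for n in ("scene","side"):
    cv2.imwrite(f"pics/{n}0.png",r.snapshot(n)[:,:,::-1])
for n in ("scene","side","wrist"): print(n,r.camera_params(n))
E
```

```text
pics
0.0 [ 235.02493865 -551.44382563  230.21166459] [-1.79891660e+02 -7.79576231e-03  2.30779362e+01] 85.2850771570843 18.700000000000003
scene {'fx': 386.2365868477885, 'fy': 386.2365868477885, 'cx': 282.1807143751231, 'cy': 209.36371816451526, 'R': array([[ 0.30505828,  0.95232301,  0.00450799],
       [ 0.64837199, -0.20422166, -0.73342162],
       [-0.69753366,  0.22665919, -0.67975908]]), 't': array([-147.55276153, -364.50293865, 1360.383529  ])}
side {'fx': 447.9593480144021, 'fy': 447.9593480144021, 'cx': 278.258783640874, 'cy': 199.29795681136767, 'R': array([[ 0.8990124 , -0.43792118, -0.00132011],
       [-0.31036317, -0.63501491, -0.70741131],
       [ 0.30895211,  0.63638125, -0.70680089]]), 't': array([-564.7281437 ,  226.38800952,  755.87000488])}
wrist {'fx': 325.19226210127806, 'fy': 325.19226210127806, 'cx': 276.6319830486053, 'cy': 211.11465208644884, 'mount': array([[ 2.84175634e-04, -9.56648463e-01, -2.91244978e-01,
         7.44236720e+01],
       [ 9.99999810e-01,  4.31170822e-04, -4.40534031e-04,
         1.84126238e-01],
       [ 5.47012541e-04, -2.91244798e-01,  9.56648404e-01,
        -1.42049507e+02],
       [ 0.00000000e+00,  0.00000000e+00,  0.00000000e+00,
         1.00000000e+00]])}
```

View pics/scene0.png

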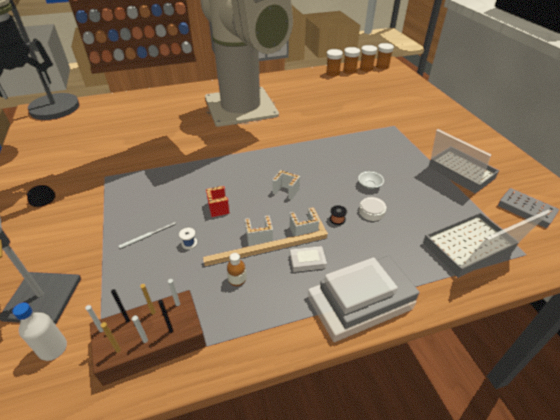

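View pics/side0.png

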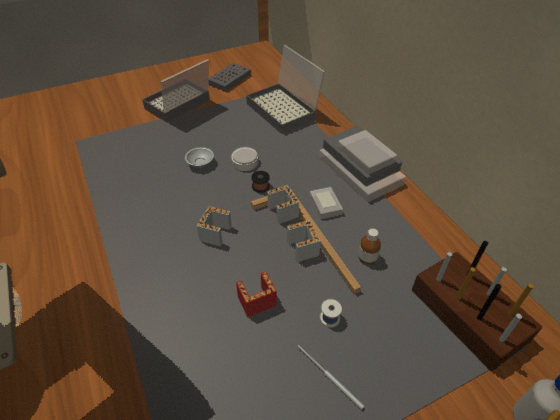

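The scene picture has four U shapes: the red look-alike at (217,202), which I leave alone, stand_beside at (258,228), stand_corner at (305,222) and stand_front at (286,183). In the side picture they are at (258,295), (304,241), (284,203) and (214,226). Next is a close crop to check this.

```bash
cat > h.py <<'E'
import numpy as np,cv2
from bench import r
from scipy.spatial.transform import Rotation as Ro
def ray(n,u,v,pose=None):
    c=r.camera_params(n); x=(u-c['cx'])/c['fx']; y=(v-c['cy'])/c['fy']
    if n!='wrist':
        R=c['R'];return -R.T@c['t'], R.T@np.array([x,y,1])
    th=np.hypot(x,y); d=np.array([x/th*np.sin(th),y/th*np.sin(th),np.cos(th)]) if th>0 else np.array([0,0,1.])
    M=c['mount']; Rt=Ro.from_euler('xyz',pose[1],degrees=True).as_matrix()
    return np.array(pose[0])+Rt@M[:3,3], Rt@M[:3,:3]@d
def at(n,u,v,z,pose=None):
    o,d=ray(n,u,v,pose); return (o+d*(z-o[2])/d[2])
def proj(n,P,pose=None):
    c=r.camera_params(n); P=np.array(P,float)
    if n!='wrist':
        X=c['R']@P+c['t'];return c['cx']+c['fx']*X[0]/X[2],c['cy']+c['fy']*X[1]/X[2]
    M=c['mount']; Rt=Ro.from_euler('xyz',pose[1],degrees=True).as_matrix()
    X=M[:3,:3].T@(Rt.T@(P-np.array(pose[0]))-M[:3,3]); rho=np.hypot(X[0],X[1]); th=np.arctan2(rho,X[2])
    return c['cx']+c['fx']*th*X[0]/rho,c['cy']+c['fy']*th*X[1]/rho
def pose():
    s=r.sense(); return [list(map(float,s['tool_pos'])),list(map(float,s['tcp_rot']))]
def tool(p,w):
    "world point -> tool-frame offset"
    return Ro.from_euler('xyz',p[1],degrees=True).as_matrix().T@(np.array(w)-p[0])
E
python3 - <<'E'
from h import *
a=cv2.imread('pics/side0.png')[170:320,180:380]; cv2.imwrite('pics/crop0.png',cv2.resize(a,None,fx=4,fy=4,interpolation=cv2.INTER_CUBIC))
for n,u,v in [('side',284,196),('side',304,234),('side',216,215)]: print(at(n,u,v,47).round())
print(at('side',358,289,18).round(),at('side',252,204,18).round())
E
```

```text
[642.   1.  47.]
[ 630. -107.   47.]
[497.  12.  47.]
[ 668. -241.   18.] [584.  35.  18.]
```

View pics/crop0.png

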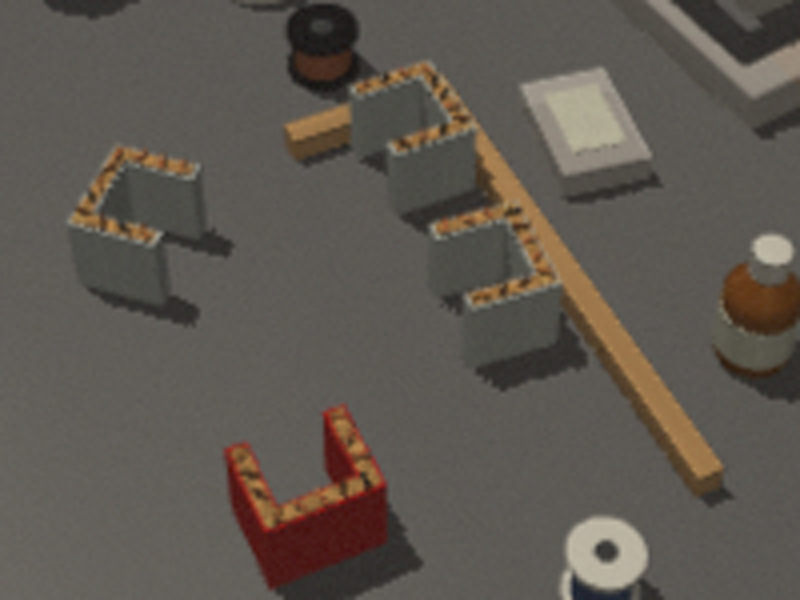

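The crop confirms it: three grey stands and one red, which stays put. I'll go above them for a close look.

```bash
python3 -m handwheel '[[0.0364,-0.0256,-0.0038,0],[0.0364,-0.0256,-0.0038,0],[0.0364,-0.0256,-0.0038,0],[0.0364,-0.0256,-0.0038,0],[0.0364,-0.0256,-0.0038,0],[0.0364,-0.0256,-0.0038,0],[0.0364,-0.0256,-0.0038,0],[0.0364,-0.0256,-0.0038,0],[0.0364,-0.0256,-0.0038,0],[0.0364,-0.0256,-0.0038,0]]'
python3 -m handwheel '[[0.0364,-0.0256,-0.0038,0],[0.0364,-0.0256,-0.0038,0],[0.0364,-0.0256,-0.0038,0],[0,0,0,0],[0,0,0,0]]'
python3 - <<'E'
from h import *
p=pose();print(p)
a=r.snapshot('wrist')[:,:,::-1]; cv2.imwrite('pics/w1raw.png',a)
cv2.imwrite('pics/w1.png',cv2.resize(a,(800,600),interpolation=cv2.INTER_CUBIC))
E
```

```text
time: 1.1
tool_pos: [470.2, -172.0, 269.2]
tcp_rot: [-180.0, 0.0, 23.1]
ft_force: [0.5, -0.8, -0.4]
finger_gap: 85.5
grip_force: 0.0
time: 1.6
tool_pos: [540.1, -59.4, 280.1]
tcp_rot: [-180.0, 0.1, 23.2]
ft_force: [0.2, -0.2, 0.5]
finger_gap: 85.2
grip_force: 0.0
[[540.0874933428876, -59.3507539999037, 280.0873526344631], [-179.9749692169012, 0.06747307854953913, 23.22149993754566]]
```

View pics/w1.png

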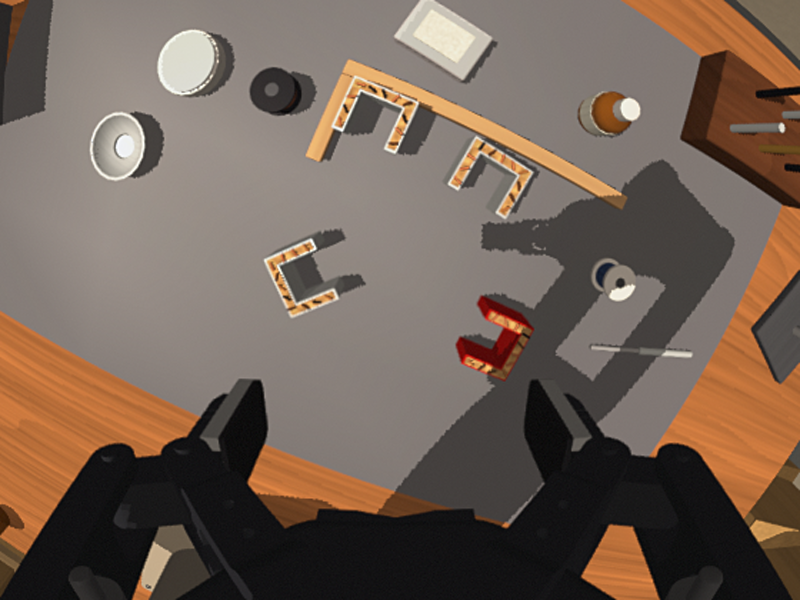

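```bash
cat >> h.py <<'E'
def fit(pts,pose,n='wrist',k=0.7,z=47):
    "pts: BL,BR corners outer of back, TL outer tip, TR outer tip (looking with mouth toward -y of picture..); returns origin,yaw"
    from scipy.optimize import least_squares
    W=np.array([at(n,u*k,v*k,z,pose)[:2] for u,v in pts])
    M=np.array([[-23,28],[-23,-28],[23,28],[23,-28]])  # x back->mouth
    best=None
    for m in (M,M*[1,-1]):
        f=lambda q:((m@np.array([[np.cos(q[2]),np.sin(q[2])],[-np.sin(q[2]),np.cos(q[2])]])+q[:2])-W).ravel()
        d=W[2:].mean(0)-W[:2].mean(0)
        s=least_squares(f,[*W.mean(0),np.arctan2(d[1],d[0])])
        if best is None or s.cost<best.cost: best=s
    return best.x[:2].round(1),np.degrees(best.x[2]).round(1),np.sqrt(best.cost*2/4).round(2)
E
python3 - <<'E'
from h import *
p=[[540.09,-59.35,280.09],[-179.975,.067,23.22]]
a=cv2.imread('pics/w1raw.png')
for n,q in dict(corner=[(352,77),(418,102),(332,129),(395,153)],beside=[(477,136),(536,172),(447,184),(508,217)],front=[(264,261),(292,317),(312,238),(340,298)]).items(): print(n,fit(q,p))
F=[at('wrist',.7*u,.7*v,18,p)[:2] for u,v in [(348,60),(626,196),(622,209),(306,157),(322,162),(430,93),(530,139)]]
print(np.round(F,1)); print([np.degrees(np.arctan2(*(F[i]-F[0])[::-1])) for i in (1,3,5,6)])
E
```

```text
corner (array([638.6,   1.2]), np.float64(-178.8), np.float64(0.76))
beside (array([ 631.1, -106. ]), np.float64(174.4), np.float64(1.28))
front (array([490.4,   5.4]), np.float64(-43.7), np.float64(0.62))
[[ 677.7   43.8]
 [ 675.9 -236.8]
 [ 663.  -238.6]
 [ 584.9   44.1]
 [ 586.    29.3]
 [ 677.6  -32.5]
 [ 678.7 -128.3]]
[np.float64(-90.35365839598222), np.float64(179.7917463161229), np.float64(-90.0633299487093), np.float64(-89.65609318347605)]
```

```bash
python3 -m handwheel '[[0,0,0.03,7.2],[0,0,0.03,7.2],[0,0,0.03,7.2],[0,0,0.03,7.2],[0.03,0.02,0.02,0],[0.03,0.02,0.02,0],[0.029,0.0205,0.02,0],[0,0,0,0],[0,0,0,0]]' 0.03 25
python3 - <<'E'
from h import *
p=pose();print(p,tool(p,[622.9,-128.3,24]),r.sense()['joint_pos'])
a=r.snapshot('wrist')[:,:,::-1]; cv2.imwrite('pics/w2.png',cv2.resize(a,(800,600),interpolation=cv2.INTER_CUBIC))
E
```

```text
time: 2.55
tool_pos: [621.0, -131.1, 98.8]
tcp_rot: [-180.0, 0.2, -5.9]
ft_force: [-0.7, 0.2, -0.4]
finger_gap: 30.4
grip_force: 0.0
[[621.0178491237405, -131.0643571580612, 98.83627317225881], [-179.96757635776086, 0.20923807214116505, -5.88941114454578]] [ 1.86185228 -2.90054468 74.83162628] [-1.65403151e+01  1.83488580e+01  8.68798762e+01 -7.04790789e-03
  7.49828918e+01  7.93509940e+01]
```

View pics/w2.png

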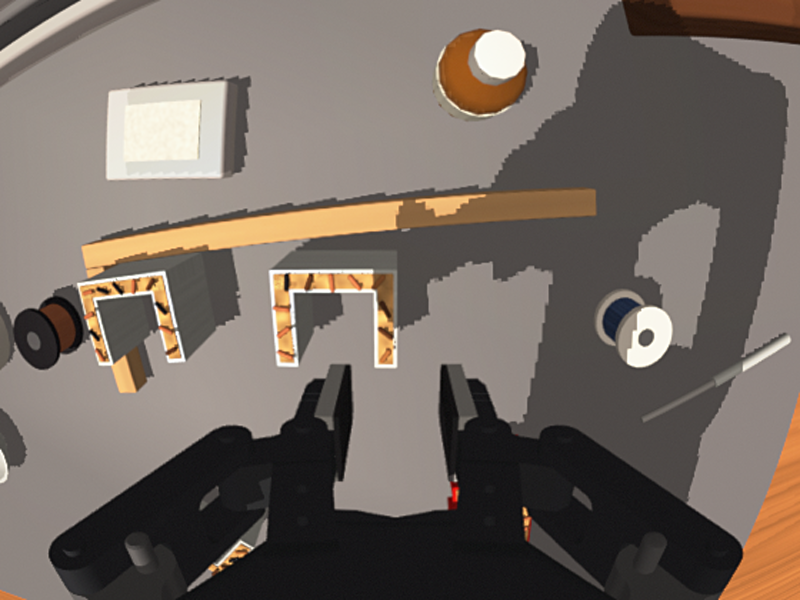

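The stand is square to the tool, with back corners at (270,270) and (397,269) and leg tips at (277,366) and (396,366). The rail's outer top edge runs from (82,246) to (596,190).

```bash
python3 - <<'E'
from h import *
p=[[621.02,-131.06,98.84],[-179.968,.209,-5.889]]
o,y,e=fit([(270,270),(397,269),(277,366),(396,366)],p);print(o,y,e)
print(fit([(79,284),(165,271),(100,364),(184,360)],p))
print([at('wrist',.7*u,.7*v,18,p).round(1)[:2] for u,v in [(82,246),(596,190),(597,215),(339,207),(400,225),(270,236)]])
t=np.radians(y);R=np.array([[np.cos(t),-np.sin(t)],[np.sin(t),np.cos(t)]])
w=o+R@[6,23];print(w,tool(pose(),[*w,24]))
E
```

```text
[ 630.6 -104.6] 174.1 0.4
(array([639.6,   0.7]), np.float64(179.2), np.float64(0.89))
[array([678.8,  43.6]), array([ 675.7, -238.7]), array([ 662.8, -238.9]), array([ 677.3, -109.7]), array([ 665.4, -137.9]), array([667.4, -73.4])]
[ 622.26755475 -126.86140957] [ 0.28529432 -3.63213951 76.52714335]
```

```bash
python3 -m handwheel '[[0,-0.0036,0.02,0],[0,0,0.028,0],[0,0,0.028,0],[0,0,0,0]]' 
python3 -m handwheel '[[0,0,0,0],[0,0,0,0],[0,0,0,0],[0,0,0,0],[0,0,0,0]]' 0.002 25
```

```text
time: 3.0
tool_pos: [619.8, -124.7, 22.2]
tcp_rot: [-179.9, 0.3, -5.7]
ft_force: [-0.9, 0.4, 0.1]
finger_gap: 29.8
grip_force: 0.0
time: 3.5
tool_pos: [624.5, -126.2, 27.3]
tcp_rot: [180.0, -0.2, -5.7]
ft_force: [-1.9, 0.2, 8.4]
finger_gap: 9.1
grip_force: 30.1
```

```bash
python3 -m handwheel '[[0,0,0,-2.7],[0,0,0,-2.7],[0.003,0,0,0],[0.003,0,0,0],[0.002,0,0,0],[0,0,0,0],[0,0,0,0]]'
python3 -c "
from bench import r
s=r.sense();print(s['tool_pos'],s['tcp_rot'],s['ft_force'],s['wrist_torque'],s['time'])"
```

```text
time: 4.2
tool_pos: [632.3, -126.4, 27.3]
tcp_rot: [179.9, -0.1, -0.3]
ft_force: [-3.9, -0.1, 9.1]
finger_gap: 9.7
grip_force: 30.3
[ 632.26976335 -126.35639008   27.30878701] [ 1.79943854e+02 -1.49850845e-01 -3.15101686e-01] [-3.88941421 -0.06637128  9.06028878] [0.08391342 0.62565986 0.02550279] 4.2
```

```bash
python3 -m handwheel '[[0.0015,0,0,0],[0.0015,0,0,0],[0,0,0,0],[0,0,0,0]]'
python3 -m handwheel '[[0.001,0,0,0],[0.001,0,0,0],[0,0,0,0],[0,0,0,0]]'
```

```text
time: 4.6
tool_pos: [635.1, -126.4, 27.3]
tcp_rot: [179.9, -0.1, -0.3]
ft_force: [-4.2, 0.6, 8.8]
finger_gap: 9.4
grip_force: 30.4
time: 5.0
tool_pos: [636.2, -126.4, 27.3]
tcp_rot: [180.0, -0.0, -0.3]
ft_force: [-9.6, -0.4, 14.3]
finger_gap: 9.3
grip_force: 30.9
```

```bash
python3 -m handwheel '[[-0.0005,-0.005,0,0],[0,-0.01,0,0],[0,-0.01,0,0],[0,-0.01,0,0],[0,-0.005,0,0],[0,-0.003,0,0],[0,0,0,0],[0,0,0,0]]'
python3 -m handwheel '[[0,-0.0015,0,0],[0,-0.0015,0,0],[0,0,0,0],[0,0,0,0]]'
python3 -m handwheel '[[0,-0.001,0,0],[0,-0.001,0,0],[0,0,0,0],[0,0,0,0]]'
```

```text
time: 5.8
tool_pos: [636.6, -84.6, 27.3]
tcp_rot: [179.9, -0.1, -0.4]
ft_force: [-6.6, -5.8, 9.6]
finger_gap: 9.0
grip_force: 30.4
time: 6.2
tool_pos: [636.7, -82.2, 27.4]
tcp_rot: [179.8, -0.1, -0.4]
ft_force: [-5.1, -7.9, 9.2]
finger_gap: 9.0
grip_force: 30.3
time: 6.6
tool_pos: [636.6, -80.3, 27.3]
tcp_rot: [179.8, -0.1, -0.4]
ft_force: [-6.0, -8.3, 9.2]
finger_gap: 9.2
grip_force: 30.3
```

```bash
python3 -m handwheel '[[0,-0.001,0,0],[0,-0.001,0,0],[0,0,0,0],[0,0,0,0]]'
python3 -m handwheel '[[0,-0.001,0,0],[0,-0.0005,0,0],[0,0,0,0],[0,0,0,0]]'
python3 - <<'E'
from h import *
p=pose();print(p)
a=r.snapshot('wrist')[:,:,::-1]; cv2.imwrite('pics/w3raw.png',a); cv2.imwrite('pics/w3.png',cv2.resize(a,(800,600),interpolation=cv2.INTER_CUBIC))
E
```

```text
time: 7.0
tool_pos: [636.7, -78.3, 27.3]
tcp_rot: [179.8, -0.1, -0.4]
ft_force: [-5.1, -7.7, 9.6]
finger_gap: 9.4
grip_force: 30.3
time: 7.4
tool_pos: [636.7, -77.0, 27.3]
tcp_rot: [179.8, -0.1, -0.4]
ft_force: [-5.9, -8.7, 7.9]
finger_gap: 9.4
grip_force: 30.3
[[636.6923700444187, -77.04585200658268, 27.337086200011186], [179.79804338445877, -0.12197835690794308, -0.3788182077114768]]
```

View pics/w3.png

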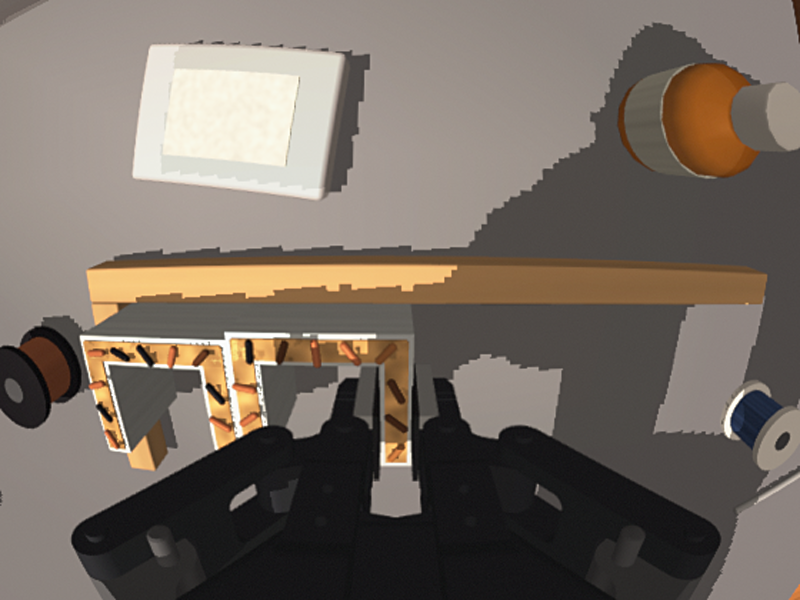

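```bash
python3 -m handwheel '[[0,-0.001,0,0],[0,-0.001,0,0],[0,0,0,0],[0,0,0,0]]'
```

```text
time: 7.85
tool_pos: [636.7, -75.4, 27.3]
tcp_rot: [179.8, -0.1, -0.4]
ft_force: [-5.8, -11.0, 9.0]
finger_gap: 9.3
grip_force: 30.3
```

The two stands are touching or nearly so. The corner stand's back edge, at row 340, sits 1 to 2 mm further off the rail than the beside stand's, at row 333. I'll keep nudging until the short rail resists.

```bash
python3 -m handwheel '[[0,-0.001,0,0],[0,0,0,0],[0,0,0,0]]'; python3 -m handwheel '[[0,-0.001,0,0],[0,0,0,0],[0,0,0,0]]'
python3 - <<'E'
from h import *
s=r.sense();print(s['tool_pos'],s['ft_force'])
E
```

```text
time: 8.15
tool_pos: [636.7, -75.4, 27.4]
tcp_rot: [179.7, -0.1, -0.4]
ft_force: [-5.4, -14.6, 8.0]
finger_gap: 9.3
grip_force: 30.2
time: 8.45
tool_pos: [636.7, -75.3, 27.4]
tcp_rot: [179.6, -0.1, -0.4]
ft_force: [-5.4, -18.2, 7.6]
finger_gap: 9.1
grip_force: 30.1
[636.71664364 -75.3464006   27.35560883] [ -5.44048068 -18.23118328   7.59113245]
```

```bash
python3 -m handwheel '[[0,0.0015,0,0],[0,0,0,0]]'; python3 -m handwheel '[[0,0,0,0],[0,0,0,0],[0,0,-0.02,0],[0,0,-0.04,0],[0,0,-0.04,0],[-0.04,-0.023,0,0],[-0.04,-0.023,0,0],[-0.04,-0.023,0,0],[-0.04,-0.023,0,0]]' 0.03
python3 -m handwheel '[[0,0,0,-7.8],[0,0,0,-7.8],[0,0,0,-7.8],[0,0,0,-7.8],[0,0,0,-7.8],[0,0,0,-7.7],[0,0,0,0],[0,0,0,0]]'
python3 - <<'E'
from h import *
p=pose();print(p,tool(p,[477.4,17.8,24]))
a=r.snapshot('wrist')[:,:,::-1]; cv2.imwrite('pics/w4raw.png',a); cv2.imwrite('pics/w4.png',cv2.resize(a,(800,600),interpolation=cv2.INTER_CUBIC))
E
```

```text
time: 8.65
tool_pos: [636.7, -75.4, 27.4]
tcp_rot: [179.8, -0.1, -0.4]
ft_force: [-4.9, -11.7, 9.1]
finger_gap: 9.3
grip_force: 30.2
time: 9.55
tool_pos: [474.9, 22.2, 124.8]
tcp_rot: [-180.0, -0.0, -0.3]
ft_force: [-0.7, -0.4, 0.7]
finger_gap: 30.4
grip_force: 0.0
time: 10.35
tool_pos: [476.3, 21.3, 124.8]
tcp_rot: [180.0, -0.0, 46.2]
ft_force: [0.4, -0.1, -0.4]
finger_gap: 30.0
grip_force: 0.0
[[476.3363023697215, 21.290965225261193, 124.8446952344754], [179.99587748639166, -0.015820033528768526, 46.17022999523714]] [ -1.80959854   3.1776527  100.84442832]
```

View pics/w4.png

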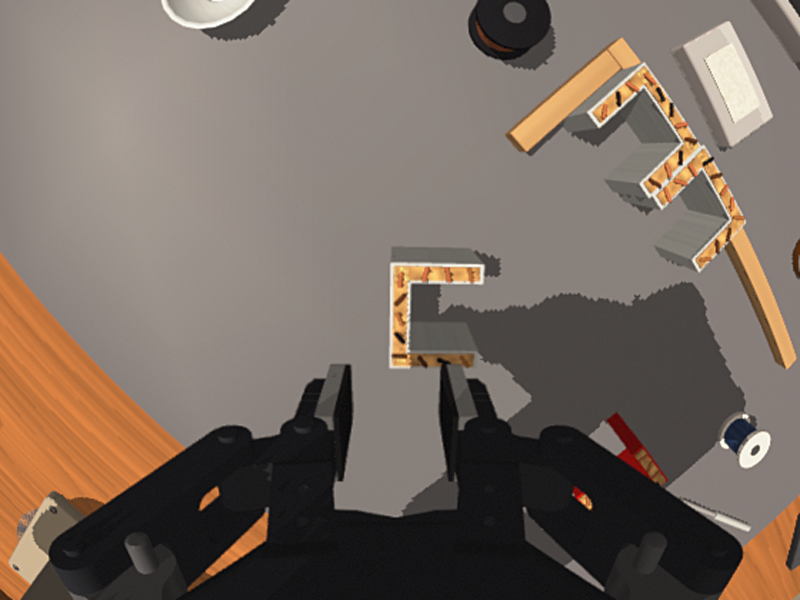

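The front stand is square to the tool, with back corners at (390,263) and (390,367) and leg tips at (484,263) and (476,367). The pair is together in the corner, its touching legs ending near (652,200).

```bash
python3 - <<'E'
from h import *
p=[[476.336,21.291,124.845],[179.996,-.016,46.17]]
o,y,e=fit([(390,263),(390,367),(484,263),(476,367)],p);print(o,y,e)
print([at('wrist',.7*u,.7*v,47,p).round(1)[:2] for u,v in [(645,65),(744,218),(592,122),(643,187),(662,207),(695,270)]])
t=np.radians(y);R=np.array([[np.cos(t),-np.sin(t)],[np.sin(t),np.cos(t)]])
w=o+R@[-18,0];print(w,tool(p,[*w,24]))
E
```

```text
[490.6   6.8] -44.2 0.46
[array([661.8,  29.4]), array([663.8, -77.6]), array([615.4,  26.2]), array([616.9, -17.4]), array([619.7, -33.4]), array([616.7, -77.1])]
[477.69560906  19.34897185] [ -0.48757809   2.31867384 100.84502989]
```

```bash
python3 -m handwheel '[[-0.0005,0.0023,0.02,0],[0,0,0.04,0],[0,0,0.04,0],[0,0,0,0]]' 
python3 -m handwheel '[[0,0,0,0],[0,0,0,0],[0,0,0,0],[0,0,0,0],[0,0,0,0]]' 0.002 25
```

```text
time: 10.8
tool_pos: [472.4, 19.5, 19.2]
tcp_rot: [-179.5, 0.4, 46.2]
ft_force: [-1.0, -0.2, -1.3]
finger_gap: 29.7
grip_force: 0.0
time: 11.3
tool_pos: [478.7, 19.0, 26.0]
tcp_rot: [179.9, -0.1, 46.4]
ft_force: [-0.6, -0.8, 4.8]
finger_gap: 9.1
grip_force: 30.0
```

```bash
python3 -m handwheel '[[0,0,0,-7.2],[0,0,0,-7.2],[0,0,0,-7.2],[0,0,0,-7.2],[0,0,0,-7.2],[0,0,0,-7.2],[0,0,0,0],[0,0,0,0]]'
python3 - <<'E'
from h import *
print([at('side',180+u/4,170+v/4,47).round() for u,v in [(228,450),(335,408),(385,485),(275,525)]])
p=pose();a=r.snapshot('wrist')[:,:,::-1]; cv2.imwrite('pics/w5.png',cv2.resize(a,(800,600),interpolation=cv2.INTER_CUBIC));print(p)
E
```

```text
time: 12.1
tool_pos: [478.8, 19.0, 26.0]
tcp_rot: [179.9, 0.0, 89.4]
ft_force: [0.0, 0.3, 6.2]
finger_gap: 9.2
grip_force: 30.1
[array([ 474., -153.,   47.]), array([ 525., -154.,   47.]), array([ 528., -199.,   47.]), array([ 478., -197.,   47.])]
[[478.8134348879634, 18.991878995296073, 25.9601273273149], [179.8639202565083, 0.008168721255868202, 89.37897406222638]]
```

View pics/w5.png

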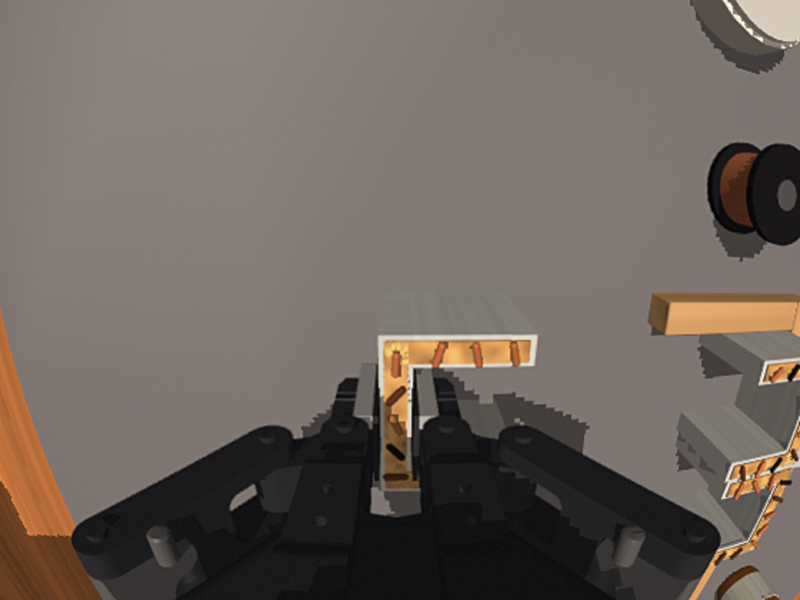

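The stand is held square, with its left leg's outer edge running from (379,335) to (537,334). The pair's joint at the leg tips is near (725,482), so I'll compute the offset between them.

```bash
python3 - <<'E'
from h import *
p=[[478.81,18.99,25.96],[179.86,.008,89.379]]
print([at('wrist',.7*u,.7*v,47,p).round(1)[:2] for u,v in [(379,335),(537,334),(536,366),(414,368),(725,483),(724,497),(728,462),(759,384),(761,365)]])
E
```

```text
[array([474.7,  46.7]), array([520. ,  46.2]), array([520.8,  36. ]), array([484.5,  36.4]), array([616.6, -24.6]), array([619.8, -33. ]), array([613.3, -13. ]), array([616.7,  22.2]), array([614.8,  30.3])]
```

```bash
python3 -m handwheel '[[-0.01,0,0,0],[-0.015,0,0,0],[-0.0128,0.005,0,0],[-0.005,0.015,0,0],[0,0.015,0,0],[0,0.015,0,0],[0,0.015,0,0],[0,0.01,0,0],[0,0,0,0],[0,0,0,0]]'
python3 - <<'E'
from h import *
p=pose();a=r.snapshot('wrist')[:,:,::-1]; cv2.imwrite('pics/w6.png',cv2.resize(a,(800,600),interpolation=cv2.INTER_CUBIC));print(p)
E
```

```text
time: 13.15
tool_pos: [554.0, -24.5, 25.9]
tcp_rot: [179.8, 0.0, 89.4]
ft_force: [2.9, -0.1, 6.0]
finger_gap: 9.0
grip_force: 30.1
[[554.0308285896124, -24.4937492408356, 25.90834591946455], [179.8024695904867, 0.020592574021100606, 89.42897596812878]]
```

View pics/w6.png

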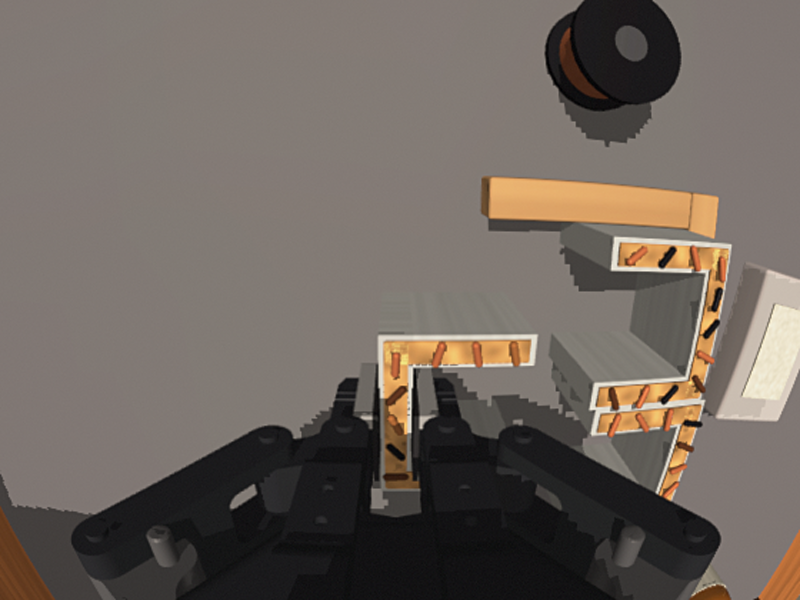

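```bash
python3 - <<'E'
from h import *
p=[[554.03,-24.49,25.91],[179.80,.02,89.43]]
for u,v in [(379,335),(537,334),(536,366),(613,237),(613,270),(730,244),(595,384),(690,378),(594,409),(704,402),(593,436)]: print((u,v),at('wrist',.7*u,.7*v,47,p).round(1)[:2])
E
```

```text
(379, 335) [549.9   3.3]
(537, 334) [595.2   2.8]
(536, 366) [595.9  -7.4]
(613, 237) [616.4  31.4]
(613, 270) [617.4  21.8]
(730, 244) [661.8  31.1]
(595, 384) [616.6 -14.6]
(690, 378) [654.5 -15.3]
(594, 409) [617.9 -23.8]
(704, 402) [664.2 -25.7]
(593, 436) [619.6 -34.4]
```

The front leg is well placed between the corner stand's legs, 8 mm clear of the touching leg. I'll slide it in, release it, then push from behind.

```bash
python3 -m handwheel '[[0.0005,0.005,0,0],[0,0.008,0,0],[0,0.008,0,0],[0,0.008,0,0],[0,0.004,0,0],[0,0,0,0],[0,0,0,0]]'
python3 -m handwheel '[[0,0,0,0],[0,0,0,0]]' 0.022
python3 -m handwheel '[[0,0,-0.01,0],[0,0,-0.03,0],[0,0,-0.04,0],[0,-0.05,0,0],[0,0,0,0]]'
```

```text
time: 13.9
tool_pos: [585.1, -24.1, 25.9]
tcp_rot: [-180.0, 0.0, 89.5]
ft_force: [-4.0, 0.9, 13.5]
finger_gap: 9.4
grip_force: 31.3
time: 14.1
tool_pos: [584.4, -23.9, 24.2]
tcp_rot: [-179.9, -0.0, 89.5]
ft_force: [0.9, -1.1, -0.5]
finger_gap: 22.2
grip_force: 0.0
time: 14.6
tool_pos: [528.4, -22.9, 102.8]
tcp_rot: [-179.6, -0.0, 89.6]
ft_force: [-0.1, 1.0, -1.1]
finger_gap: 22.1
grip_force: 0.0
```

```bash
python3 -m handwheel '[[0,0,0,8.2],[0,0,0,8.2],[0,0,0,8.2],[0,0,0,8.2],[0,0,0,8.2],[0,0,0,8.2],[0,0,0,8.2],[0,0,0,8.2],[0,0,0,8.2],[0,0,0,8.2]]'
python3 -m handwheel '[[0,0,0,8.0],[0,0,0,0],[0,0,0,0]]'
python3 - <<'E'
from h import *
p=pose();print(p,tool(p,[548,-24.7,14]))
E
```

```text
time: 15.6
tool_pos: [535.1, -23.6, 105.1]
tcp_rot: [-180.0, 0.0, 7.2]
ft_force: [0.1, -0.3, 0.5]
finger_gap: 22.1
grip_force: 0.0
time: 15.9
tool_pos: [535.2, -23.7, 104.9]
tcp_rot: [180.0, -0.0, -0.2]
ft_force: [0.2, -0.5, 0.7]
finger_gap: 22.1
grip_force: 0.0
[[535.2346850727663, -23.65071909295728, 104.9489277012092], [179.99914481064795, -0.00245503084825077, -0.1903235005646962]] [12.76483294  1.00551423 90.94948976]
```

```bash
python3 -m handwheel '[[0.0,0.001,0.03,0],[0,0,0.03,0],[0,0,0.03,0],[0,0,0,0],[0,0,0,0],[0.01,0,0,0],[0.01,0,0,0],[0,0,0,0],[0,0,0,0]]'
python3 -m handwheel '[[0.005,0,0,0],[0.005,0,0,0],[0.005,0,0,0],[0.005,0,0,0],[0,0,0,0],[0,0,0,0]]'
```

```text
time: 16.8
tool_pos: [556.4, -24.9, 15.6]
tcp_rot: [180.0, -0.1, -0.4]
ft_force: [-0.0, -0.9, -0.3]
finger_gap: 22.0
grip_force: 0.0
time: 17.4
tool_pos: [575.4, -24.9, 14.6]
tcp_rot: [-180.0, 0.0, -0.4]
ft_force: [-0.3, 0.9, -0.4]
finger_gap: 21.9
grip_force: 0.0
```

```bash
python3 -m handwheel '[[0.004,0,0,0],[0.004,0,0,0],[0.004,0,0,0],[0,0,0,0],[0,0,0,0]]'
python3 -m handwheel '[[0.002,0,0,0],[0.002,0,0,0],[0,0,0,0],[0,0,0,0]]'
python3 -m handwheel '[[0.002,0,0,0],[0.002,0,0,0],[0,0,0,0],[0,0,0,0]]'
```

```text
time: 17.9
tool_pos: [587.5, -25.1, 14.7]
tcp_rot: [180.0, -0.0, -0.4]
ft_force: [-0.2, 0.2, -0.1]
finger_gap: 22.2
grip_force: 0.0
time: 18.3
tool_pos: [591.4, -25.1, 14.7]
tcp_rot: [-180.0, -0.0, -0.4]
ft_force: [-1.3, 0.7, 0.9]
finger_gap: 21.8
grip_force: 0.0
time: 18.7
tool_pos: [595.4, -25.1, 14.7]
tcp_rot: [180.0, -0.0, -0.4]
ft_force: [-0.8, -0.2, 0.1]
finger_gap: 22.1
grip_force: 0.0
```

```bash
python3 -m handwheel '[[0.001,0,0,0],[0.001,0,0,0],[0,0,0,0],[0,0,0,0]]'
python3 -m handwheel '[[0.001,0,0,0],[0.001,0,0,0],[0,0,0,0],[0,0,0,0]]'
```

```text
time: 19.1
tool_pos: [596.9, -25.1, 14.6]
tcp_rot: [180.0, 0.0, -0.4]
ft_force: [-4.2, 0.2, 1.4]
finger_gap: 21.5
grip_force: 2.1
time: 19.5
tool_pos: [597.5, -25.1, 14.4]
tcp_rot: [-180.0, 0.2, -0.4]
ft_force: [-13.4, -1.0, 7.7]
finger_gap: 21.9
grip_force: 6.2
```

It seats at 597 mm, as predicted. I'll press a little more, back away, rise and inspect.

```bash
python3 -m handwheel '[[0.001,0,0,0],[0.001,0,0,0],[0,0,0,0],[0,0,0,0]]'
python3 -m handwheel '[[-0.005,0,0,0],[-0.02,0,0,0],[-0.02,0,0,0],[-0.02,0,-0.03,0],[0,0,-0.05,0],[0,0,-0.05,0],[0,0,-0.03,0],[0,0,0,0],[0,0,0,0]]'
python3 - <<'E'
from h import *
p=pose();print(p)
a=r.snapshot('wrist')[:,:,::-1]; cv2.imwrite('pics/w7raw.png',a)
u,v=proj('wrist',[640,-25,40],p);u,v=int(u),int(v);print(u,v)
x0,y0=max(0,u-100),max(0,v-75);c=a[y0:y0+150,x0:x0+200];print(x0,y0,c.shape)
cv2.imwrite('pics/w7.png',cv2.resize(c,None,fx=4,fy=4,interpolation=cv2.INTER_CUBIC))
E
```

```text
time: 19.9
tool_pos: [597.5, -25.0, 14.0]
tcp_rot: [-180.0, 0.5, -0.4]
ft_force: [-22.4, 0.1, 16.0]
finger_gap: 22.3
grip_force: 11.3
time: 20.8
tool_pos: [537.5, -24.7, 175.9]
tcp_rot: [180.0, -0.2, -0.4]
ft_force: [-0.6, -0.0, -0.8]
finger_gap: 21.9
grip_force: 0.0
[[537.5073887458528, -24.71987570655197, 175.858164486297], [179.98433798280237, -0.21026325652138755, -0.4183040281005675]]
276 82
176 7 (150, 200, 3)
```

View pics/w7.png

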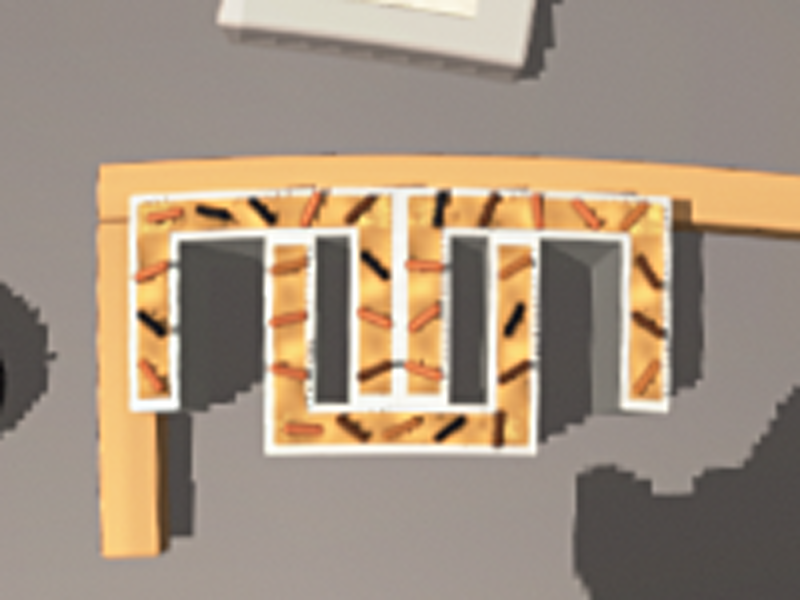

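The stands are nested: the joint is at column 400, the front stand's legs at 290 and 516 sit inside the two mouths with equal gaps, and its back at row 430 is against the others' leg tips. Everything is square, so I'm handing in.

```bash
python3 -c "
from bench import r
print(r.hand_in())"
```

```text
the job is handed in; nothing more can be done
None
```

I stowed the three stands nested and square in the fence corner, sliding them rather than lifting, in the order asked. I handed the job in at about 21 s; no verdict came back.

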